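# Load the analyser rack in reverse order

## Robot

A 7-joint arm with a two-finger parallel gripper is mounted at the origin on a cart in front of the work surface, level with it; the furniture and walls round the work are solid. World frame = base frame: x ahead of the robot, y to its left, z up, the work surface at z = 0. Lengths are in m, angles in rad, forces in N, time in s.
With the tool pointing down it reaches from about 0.4 to 0.875 m from the base axis. Payload 4.4 kg.
Tool frame: the origin (TCP) lies at the very end of the fingers, on their centre line; the grasp point (between the pads) lies behind it (manip.tcp_to_grasp is the z of the grasp point in the tool frame, in m); z points along the fingers, y is the line along which they close (so a half turn about z gives the same grasp; the last joint's range is limited). The gripper opens to 85 mm and grips with 20 to 120 N. Pads are 22 mm wide; open, the fingers measure 114 mm over their backs; the gripper's body (76 mm by 85 mm) begins 54 mm behind the grasp point. The pads swing forward as they close: fully open they stand 13 mm farther back than shut.
Start: joints at [1.22, 0.628, 0.038, 1.517, -0.027, 0.996, -0.02], TCP at [0.183, -0.624, 0.231] pointing down, gripper open.
Joint ranges: [-3.06, 3.06], [-0.37, 2.12], [-1.25, 1.32], [0.18, 2.47], [-1.1, 4.24], [0.23, 1.98], [-2.94, 2.94]. Speed limits (rad/s): [2.57, 2.57, 3.14, 3.14, 3.14, 3.14, 3.14].

## Interface

Orientations are given as a unit quaternion [w, x, y, z].
In Python, from cell import manip, get_image, calibration gives the robot as it stands.
- The arm moves only by the tool drive_tool, never from a script. Its argument "increments" is a list of rows, each an object of numbers: "claw": the closure, from -1 (fully open) to 1 (shut), so that 0 is half open; "dx", "dy", "dz": the shift along the tool's x, y, z in m; "twist": the turn about the tool's z in degrees. A call has 1 to 20 rows; each row is the pose to reach, as a shift and turn from the pose commanded when the call began, along the tool's axes at that moment; what a row does not reach only later rows make up. A row lasts 1/12 s, in which the tool goes at most 41.7 mm and 7.16 degrees, less where a joint would pass 70% of its speed; a pose out of reach is approached as far as the arm can. A call with a gripper value outside its range is refused whole. The fingers move at their own pace and stop on an object; the grip force is fixed at half the most. Time passes only in rows, so rows that repeat a pose let the fingers close. It gives the time, the measured TCP pose, the force, the opening and the grip force at its end, in the units of the state.
- manip.observe(): the state, without advancing time (a new reading comes with each control period).
- get_image(name): name is "scene" or "side" or "wrist"; returns the picture (420x560x3 uint8, blue, green, red); there is no depth.
- calibration(name): a dict with "fx", "fy", "cx", "cy" (pixels), "cam_to_world" (4x4, takes a point from camera to world coordinates). Camera axes: x right, y down, z forward; pixel columns grow to the right and rows downward; lengths in m; the calibration is good to about 2 mm. A picture is of the moment at which its call begins: read the wrist's pose just before it. calibration takes no time and is no camera call; for the wrist camera it gives the pose at the moment of the call.
- manip.hand_in(): hands the job in; it is judged then, once.
The state is a dict: "time_s": time; "joints": joint angles; "joint_vel": joint speeds; "joint_efforts": joint torques, N m; "tcp_pos": TCP position; "eef_rot": TCP orientation; "wrist_force": force on the tool from outside, world axes, zero at the start; "wrist_torque": the same for the moment, N m; "finger_gap": finger opening in m; "finger_force": force on a finger pad.
Only numpy, scipy, OpenCV 4.12 (cv2) and the standard library are available. Lean on these libraries where they do the work, as an engineer would, in place of code of your own. Each camera call takes 0.05 s, during which the arm holds its last target. There are 200 camera calls.

## Task

Move the three bottles and the specimen cup from the blue rack to the white rack so that their row is reversed: as seen from the robot, the one that stood leftmost in the blue rack goes into the rightmost pocket of the white rack, and so on to the last, each standing upright in a pocket of its own. Do not tip any of them over on the way.

Things in the scene. Friction and masses are not known exactly. Their poses are not given: they have to be found in the camera images.
- bottle_red_center (a point): small white bottle with a red screw cap, 38 mm diameter, 74 mm tall (straight body up to about 45 mm, cap 25 mm wide from 57 mm up), 50 g. It stands upright in a pocket of the blue rack, up to about 4 mm off the pocket's centre. This point is on its axis, half-way up; z is its axis, which may lean up to 0.06 rad as it stands
- bottle_green_center (a point): small white bottle with a green screw cap, 38 mm diameter, 74 mm tall (straight body up to about 45 mm, cap 25 mm wide from 57 mm up), 50 g. It stands upright in a pocket of the blue rack, up to about 4 mm off the pocket's centre. This point is on its axis, half-way up; z is its axis, which may lean up to 0.06 rad as it stands
- bottle_amber_center (a point): small amber-brown bottle with a white cap, 26 mm diameter, 58 mm tall (cap 17 mm wide from 45 mm up), 30 g. It stands upright in a pocket of the blue rack, up to about 4 mm off the pocket's centre. This point is on its axis, half-way up; z is its axis, which may lean up to 0.06 rad as it stands
- cup_yellow_center (a point): whitish specimen cup with a yellow screw lid, 62 mm tall, body 47 mm diameter up to 50 mm, lid 53 mm diameter above, 35 g. It stands upright in a pocket of the blue rack, up to about 4 mm off the pocket's centre. This point is on its axis, half-way up; z is its axis, which may lean up to 0.06 rad as it stands
- storage_rack: blue rack, full at the start: row of four square pockets, 60 x 60 mm inside, centres at y = +0.096, +0.032, -0.032, -0.096 m, x = 0. Origin: middle of the row, underside, on the worktop; y runs along the row to the robot's left (within 0.25 rad), x away from the robot. Pocket floors 4 mm up, wall tops 11 mm, walls 4 mm thick. 288 mm long, 90 deep with a ledge on the robot's side. Fixed
- loading_rack: white rack, empty at the start, left or right of the blue: row of four square pockets, 60 x 60 mm inside, centres at y = +0.096, +0.032, -0.032, -0.096 m, x = 0. Origin: middle of the row, underside, on the worktop; y runs along the row to the robot's left (within 0.25 rad), x away from the robot. Pocket floors 4 mm up, wall tops 11 mm, walls 4 mm thick. 288 mm long, 90 deep with a ledge on the robot's side. Fixed
- tag_red: red colour tag, 15 x 44 x 6 mm, fixed on the blue rack's ledge, 44 mm in front of the centre of the pocket from which the red-capped bottle came; it stays there and shows that order. Origin: centre of its underside
- tag_green: green colour tag, 15 x 44 x 6 mm, fixed on the blue rack's ledge, 44 mm in front of the centre of the pocket from which the green-capped bottle came; it stays there and shows that order. Origin: centre of its underside
- tag_amber: white colour tag, 15 x 44 x 6 mm, fixed on the blue rack's ledge, 44 mm in front of the centre of the pocket from which the amber bottle (white cap) came; it stays there and shows that order. Origin: centre of its underside
- tag_yellow: yellow colour tag, 15 x 44 x 6 mm, fixed on the blue rack's ledge, 44 mm in front of the centre of the pocket from which the yellow-lidded cup came; it stays there and shows that order. Origin: centre of its underside
Not all that is in view belongs to the job. What is shaped like the part that bears cup_yellow_center but black or turquoise is not meant.

How it is judged:
At the end, for the whole second after the job is handed in: Each of the four stands at rest and upright (within 0.15 rad) on the floor of a white-rack pocket (within 18 mm of its centre along and across the row, 4 mm in height), the one that mirrors its place in the blue rack: leftmost to rightmost, second to third, and so on (((y of tag_red in the frame of storage_rack between 0.076 and 0.116 m and y of bottle_red_center in the frame of loading_rack between -0.114 and -0.078 m) or (y of tag_red in the frame of storage_rack between 0.012 and 0.052 m and y of bottle_red_center in the frame of loading_rack between -0.05 and -0.014 m) or (y of tag_red in the frame of storage_rack between -0.052 and -0.012 m and y of bottle_red_center in the frame of loading_rack between 0.014 and 0.05 m) or (y of tag_red in the frame of storage_rack between -0.116 and -0.076 m and y of bottle_red_center in the frame of loading_rack between 0.078 and 0.114 m)) and x of bottle_red_center in the frame of loading_rack between -0.018 and 0.018 m and z of bottle_red_center in the frame of loading_rack between 0.037 and 0.045 m and angle between each of bottle_red_center, bottle_green_center, bottle_amber_center, cup_yellow_center's own z axis and vertical below 0.15 rad and linear speed of each of bottle_red, bottle_green, bottle_amber, cup_yellow below 0.02 m/s and ((y of tag_green in the frame of storage_rack between 0.076 and 0.116 m and y of bottle_green_center in the frame of loading_rack between -0.114 and -0.078 m) or (y of tag_green in the frame of storage_rack between 0.012 and 0.052 m and y of bottle_green_center in the frame of loading_rack between -0.05 and -0.014 m) or (y of tag_green in the frame of storage_rack between -0.052 and -0.012 m and y of bottle_green_center in the frame of loading_rack between 0.014 and 0.05 m) or (y of tag_green in the frame of storage_rack between -0.116 and -0.076 m and y of bottle_green_center in the frame of loading_rack between 0.078 and 0.114 m)) and x of bottle_green_center in the frame of loading_rack between -0.018 and 0.018 m and z of bottle_green_center in the frame of loading_rack between 0.037 and 0.045 m and ((y of tag_amber in the frame of storage_rack between 0.076 and 0.116 m and y of bottle_amber_center in the frame of loading_rack between -0.114 and -0.078 m) or (y of tag_amber in the frame of storage_rack between 0.012 and 0.052 m and y of bottle_amber_center in the frame of loading_rack between -0.05 and -0.014 m) or (y of tag_amber in the frame of storage_rack between -0.052 and -0.012 m and y of bottle_amber_center in the frame of loading_rack between 0.014 and 0.05 m) or (y of tag_amber in the frame of storage_rack between -0.116 and -0.076 m and y of bottle_amber_center in the frame of loading_rack between 0.078 and 0.114 m)) and x of bottle_amber_center in the frame of loading_rack between -0.018 and 0.018 m and z of bottle_amber_center in the frame of loading_rack between 0.029 and 0.037 m and ((y of tag_yellow in the frame of storage_rack between 0.076 and 0.116 m and y of cup_yellow_center in the frame of loading_rack between -0.114 and -0.078 m) or (y of tag_yellow in the frame of storage_rack between 0.012 and 0.052 m and y of cup_yellow_center in the frame of loading_rack between -0.05 and -0.014 m) or (y of tag_yellow in the frame of storage_rack between -0.052 and -0.012 m and y of cup_yellow_center in the frame of loading_rack between 0.014 and 0.05 m) or (y of tag_yellow in the frame of storage_rack between -0.116 and -0.076 m and y of cup_yellow_center in the frame of loading_rack between 0.078 and 0.114 m)) and x of cup_yellow_center in the frame of loading_rack between -0.018 and 0.018 m and z of cup_yellow_center in the frame of loading_rack between 0.031 and 0.039 m); the robot touches nothing.
It fails at once if a bottle or the cup is tipped over (more than 0.7 rad) (angle between any of bottle_red_center, bottle_green_center, bottle_amber_center, cup_yellow_center's own z axis and vertical above 0.7 rad).
It also fails if it takes over 102 s, if anything falls off the work surface, if the arm or the gripper's body presses on something with over 40 N, if the wrist force passes 120 N, or if a joint passes its speed limit or range.

## Working session

There is one attempt and no reset: what is moved stays moved. The work goes in short steps, Python scripts to look and compute and a tool call to move; the robot and the scene stay as the last step left them, time stands still between calls to the robot, and variables do not carry over. Pictures are saved under pics/ and viewed, at most 14 in all, crops included, and the job is handed in when it is done.

Besides the shell and the picture viewer there is one more tool, called after "Call:" in YAML: its name, and indented under it one key for each argument. drive_tool: Moves the arm, as the interface text tells. Its arguments: {"type":"object","properties":{"increments":{"type":"array","items":{"type":"object","properties":{"claw":{"type":"number"},"dx":{"type":"number"},"dy":{"type":"number"},"dz":{"type":"number"},"twist":{"type":"number"}}}}},"required":["increments"]}

```bash
mkdir -p pics; python3 - <<'E'
from cell import manip,get_image,calibration
import cv2,numpy as np
s=manip.observe();print(s['time_s'],s['tcp_pos'],s['eef_rot'],s['finger_gap'],manip.tcp_to_grasp)
for n in ['scene','side','wrist']:
    c=calibration(n);print(n,c['fx'],c['cx'],c['cy'],np.round(c['cam_to_world'],3).tolist())
    cv2.imwrite(f'pics/{n}0.png',get_image(n))
E
```

```text
0.0 [ 0.18248485 -0.62321053  0.23038477] [-9.36846338e-04  9.89876015e-01  1.41931596e-01 -1.40455825e-04] 0.08547186023494512 -0.0187
scene 431.57849245566945 279.82734792820173 210.3162002142883 [[-0.472, -0.561, 0.68, -0.198], [-0.881, 0.295, -0.369, 0.299], [0.006, -0.773, -0.634, 0.706], [0.0, 0.0, 0.0, 1.0]]
side 417.540419597934 277.8026580793002 208.75149080822857 [[-0.858, -0.248, 0.449, -0.005], [-0.513, 0.397, -0.761, 0.727], [0.011, -0.884, -0.468, 0.585], [0.0, 0.0, 0.0, 1.0]]
wrist 343.7253250820438 282.55332364204423 207.4279716787939 [[0.282, -0.914, -0.291, 0.258], [-0.96, -0.269, -0.083, -0.602], [-0.002, 0.302, -0.953, 0.373], [0.0, 0.0, 0.0, 1.0]]
```

View pics/scene0.png

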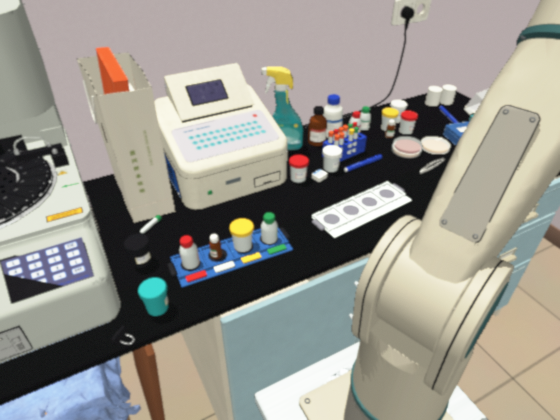

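View pics/side0.png

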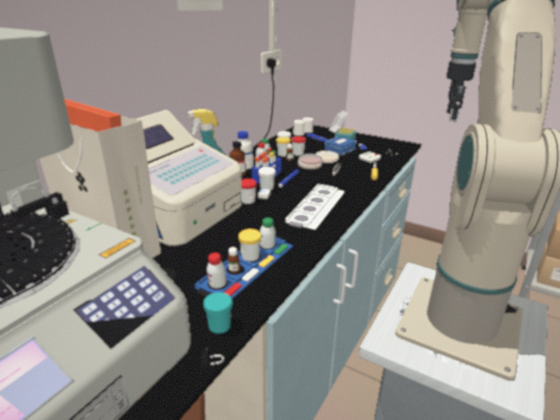

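Left to right, the blue rack holds red (187,243), amber (213,240), yellow cup (242,230) and green (269,219). The turquoise cup at (154,297) and the black-lidded one at (137,245) are decoys. The yellow-lidded object at (390,117) isn't in the rack, so it isn't meant either. The white rack lies to the right, with pockets at about (332,217) to (384,195).

```bash
cat > h.py <<'E'
from cell import manip,get_image,calibration
import cv2,numpy as np
from scipy.spatial.transform import Rotation as R
def hit(c,uv,z):
    T=np.array(c['cam_to_world']);d=T[:3,:3]@[(uv[0]-c['cx'])/c['fx'],(uv[1]-c['cy'])/c['fy'],1]
    return T[:3,3]+d*(z-T[2,3])/d[2]
def proj(c,p):
    T=np.array(c['cam_to_world']);q=T[:3,:3].T@(np.asarray(p)-T[:3,3])
    return np.array([c['fx']*q[0]/q[2]+c['cx'],c['fy']*q[1]/q[2]+c['cy']])
def rot():
    q=manip.observe()['eef_rot'];return R.from_quat([q[1],q[2],q[3],q[0]]).as_matrix()
E
python3 - <<'E'
from h import *
c=calibration('scene')
for n,uv,z in [('red',(187,240),.078),('amb',(214,239),.062),('yel',(242,227),.066),('grn',(269,218),.078),
 ('tr',(196,276),.012),('ta',(224,267),.012),('ty',(251,258),.012),('tg',(276,249),.012),
 ('p1',(332,217),.004),('p2',(351,209),.004),('p3',(367,202),.004),('p4',(384,195),.004)]: print(n,hit(c,uv,z)[:2].round(3))
print(rot().round(3))
im=cv2.imread('pics/scene0.png')
cv2.imwrite('pics/crop0.png',cv2.resize(im[170:320,120:420],None,fx=2.6,fy=2.6,interpolation=2))
E
```

```text
red [0.48  0.154]
amb [0.473 0.098]
yel [0.476 0.029]
grn [ 0.463 -0.032]
tr [0.435 0.159]
ta [0.431 0.096]
ty [0.428 0.032]
tg [ 0.427 -0.031]
p1 [ 0.47  -0.213]
p2 [ 0.474 -0.274]
p3 [ 0.479 -0.329]
p4 [ 0.482 -0.388]
[[ 0.96   0.281 -0.   ]
 [ 0.281 -0.96   0.001]
 [-0.    -0.001 -1.   ]]
```

View pics/crop0.png

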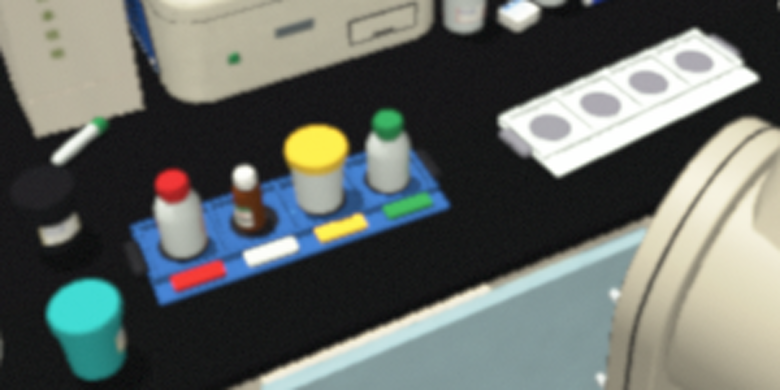

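Crop confirms it: the cup with the yellow lid stands third in the blue rack, and the tags read red, white, yellow, green from left to right. Next I move the wrist camera over the white rack.

Call:
drive_tool:
  increments:
    - {"dx": 0.373,"dy": -0.228,"dz": -0.02,"twist": -78,"claw": -1}
    - {"dx": 0.373,"dy": -0.228,"dz": -0.02,"twist": -78,"claw": -1}
    - {"dx": 0.373,"dy": -0.228,"dz": -0.02,"twist": -78,"claw": -1}
    - {"dx": 0.373,"dy": -0.228,"dz": -0.02,"twist": -78,"claw": -1}
    - {"dx": 0.373,"dy": -0.228,"dz": -0.02,"twist": -78,"claw": -1}
    - {"dx": 0.373,"dy": -0.228,"dz": -0.02,"twist": -78,"claw": -1}
    - {"dx": 0.373,"dy": -0.228,"dz": -0.02,"twist": -78,"claw": -1}
    - {"dx": 0.373,"dy": -0.228,"dz": -0.02,"twist": -78,"claw": -1}
    - {"dx": 0.373,"dy": -0.228,"dz": -0.02,"twist": -78,"claw": -1}
    - {"dx": 0.373,"dy": -0.228,"dz": -0.02,"twist": -78,"claw": -1}
    - {"dx": 0.373,"dy": -0.228,"dz": -0.02,"twist": -78,"claw": -1}
    - {"dx": 0.373,"dy": -0.228,"dz": -0.02,"twist": -78,"claw": -1}
    - {"dx": 0.373,"dy": -0.228,"dz": -0.02,"twist": -78,"claw": -1}
    - {"dx": 0.373,"dy": -0.228,"dz": -0.02,"twist": -78,"claw": -1}
    - {"dx": 0.373,"dy": -0.228,"dz": -0.02,"twist": -78,"claw": -1}
    - {"dx": 0.373,"dy": -0.228,"dz": -0.02,"twist": -78,"claw": -1}

```text
time_s: 1.48
tcp_pos: [0.4754, -0.3017, 0.2511]
eef_rot: [-0.0, 0.681, 0.732, -0.001]
wrist_force: [-0.3, -0.2, 0.1]
finger_gap: 0.0856
finger_force: 0.0
```

```bash
python3 - <<'E'
from h import *
s=manip.observe();print(s['time_s'],s['tcp_pos'],s['joints'].round(2) if hasattr(s['joints'],'round') else s['joints'],s['wrist_force']);print(rot().round(3))
c=calibration('wrist');np.save('cw.npy',c,allow_pickle=True);im=get_image('wrist')
cv2.imwrite('pics/w1.png',im)
E
```

```text
1.4833 [ 0.4753533  -0.30170322  0.25111486] [ 0.75  0.5  -0.36  1.73  0.21  0.95  0.38] [-0.2515347  -0.15208586  0.10650973]
[[-0.072  0.997 -0.001]
 [ 0.997  0.072 -0.   ]
 [-0.    -0.001 -1.   ]]
```

View pics/w1.png

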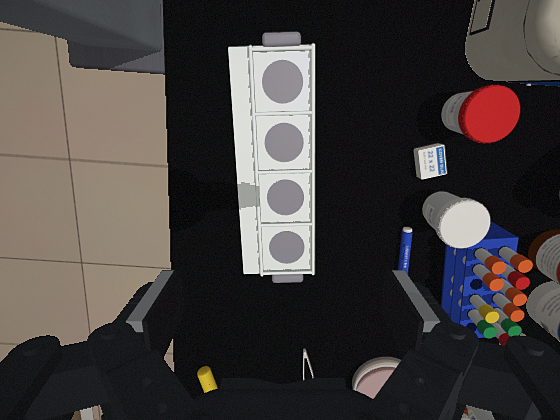

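The white rack is empty, with pocket discs at (283,82), (284,142), (286,198) and (287,247). I'll measure the discs and move on to the blue rack.

```bash
python3 - <<'E'
from h import *
c=np.load('cw.npy',allow_pickle=True).item();im=cv2.imread('pics/w1.png');g=cv2.cvtColor(im,cv2.COLOR_BGR2GRAY)
m=((g>110)&(g<185)).astype(np.uint8);m[:, :245]=0;m[:,325:]=0
m=cv2.morphologyEx(m,cv2.MORPH_OPEN,np.ones((7,7)))
n,l,st,ce=cv2.connectedComponentsWithStats(m)
P=[]
for i in range(1,n):
    if st[i,4]>600: print(st[i],ce[i].round(1),hit(c,ce[i],.004)[:2].round(4)); P.append(hit(c,ce[i],.004)[:2])
print(np.mean(P,0))
E
```

```text
[ 262   60   41   43 1400] [282.   81.2] [ 0.4686 -0.2074]
[ 265  123   38   39 1197] [283.6 142. ] [ 0.475  -0.2712]
[ 267  180   37   35 1040] [285.  196.9] [ 0.4814 -0.3348]
[269 231  35  32 902] [286.2 246.8] [ 0.4876 -0.3984]
[ 0.47814001 -0.30296105]
```

Call:
drive_tool:
  increments:
    - {"dx": 0.36,"dy": 0.015,"twist": 6,"claw": -1}
    - {"dx": 0.36,"dy": 0.015,"twist": 6,"claw": -1}
    - {"dx": 0.36,"dy": 0.015,"twist": 6,"claw": -1}
    - {"dx": 0.36,"dy": 0.015,"twist": 6,"claw": -1}
    - {"dx": 0.36,"dy": 0.015,"twist": 6,"claw": -1}
    - {"dx": 0.36,"dy": 0.015,"twist": 6,"claw": -1}
    - {"dx": 0.36,"dy": 0.015,"twist": 6,"claw": -1}
    - {"dx": 0.36,"dy": 0.015,"twist": 6,"claw": -1}
    - {"dx": 0.36,"dy": 0.015,"twist": 6,"claw": -1}
    - {"dx": 0.36,"dy": 0.015,"twist": 6,"claw": -1}
    - {"dx": 0.36,"dy": 0.015,"twist": 6,"claw": -1}
    - {"dx": 0.36,"dy": 0.015,"twist": 6,"claw": -1}
    - {"dx": 0.36,"dy": 0.015,"twist": 6,"claw": -1}

```text
schema error: expected keys claw, dx, dy, dz, twist
```

```bash
python3 - <<'E'
from h import *
s=manip.observe();print(s['time_s'],s['tcp_pos'],np.round(s['joints'],2));print(rot().round(3))
c=calibration('wrist');np.save('cb.npy',c,allow_pickle=True);im=get_image('wrist')
cv2.imwrite('pics/w2.png',im)
E
```

```text
1.5333 [ 0.47555179 -0.30150267  0.25119662] [ 0.75  0.5  -0.36  1.73  0.21  0.95  0.38]
[[-0.072  0.997 -0.001]
 [ 0.997  0.072 -0.   ]
 [-0.    -0.001 -1.   ]]
```

View pics/w2.png

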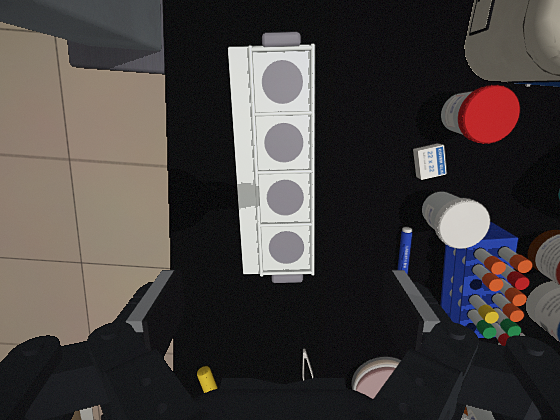

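The move was refused because every key is required, so that picture is unchanged. White pocket centres come out 64 mm apart, as they should. Retrying.

Call:
drive_tool:
  increments:
    - {"dx": 0.36,"dy": 0.015,"dz": 0,"twist": 6,"claw": -1}
    - {"dx": 0.36,"dy": 0.015,"dz": 0,"twist": 6,"claw": -1}
    - {"dx": 0.36,"dy": 0.015,"dz": 0,"twist": 6,"claw": -1}
    - {"dx": 0.36,"dy": 0.015,"dz": 0,"twist": 6,"claw": -1}
    - {"dx": 0.36,"dy": 0.015,"dz": 0,"twist": 6,"claw": -1}
    - {"dx": 0.36,"dy": 0.015,"dz": 0,"twist": 6,"claw": -1}
    - {"dx": 0.36,"dy": 0.015,"dz": 0,"twist": 6,"claw": -1}
    - {"dx": 0.36,"dy": 0.015,"dz": 0,"twist": 6,"claw": -1}
    - {"dx": 0.36,"dy": 0.015,"dz": 0,"twist": 6,"claw": -1}
    - {"dx": 0.36,"dy": 0.015,"dz": 0,"twist": 6,"claw": -1}
    - {"dx": 0.36,"dy": 0.015,"dz": 0,"twist": 6,"claw": -1}
    - {"dx": 0.36,"dy": 0.015,"dz": 0,"twist": 6,"claw": -1}
    - {"dx": 0.36,"dy": 0.015,"dz": 0,"twist": 6,"claw": -1}

```text
time_s: 2.67
tcp_pos: [0.4645, 0.058, 0.2512]
eef_rot: [0.0, 0.718, 0.696, -0.0]
wrist_force: [0.1, 0.1, 0.2]
finger_gap: 0.0855
finger_force: 0.0
```

```bash
python3 - <<'E'
from h import *
s=manip.observe();print(s['time_s'],s['tcp_pos'],np.round(s['joints'],2));print(rot().round(3))
c=calibration('wrist');np.save('cb.npy',c,allow_pickle=True);im=get_image('wrist')
cv2.imwrite('pics/w3.png',im)
E
```

```text
2.6667 [0.46454471 0.05801742 0.25121233] [ 0.12  0.37 -0.41  1.97  0.19  0.84 -0.43]
[[ 0.032  0.999 -0.   ]
 [ 0.999 -0.032 -0.001]
 [-0.001 -0.    -1.   ]]
```

View pics/w3.png

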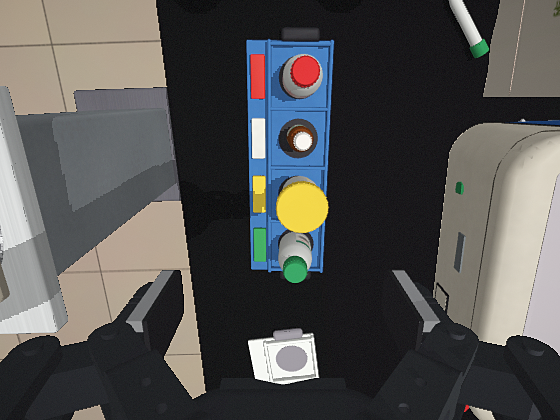

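Blue rack from above: red cap (305,71), white cap (302,141), yellow lid (302,207), green cap (295,269), with tags on the left. I'll compute the positions.

```bash
python3 - <<'E'
from h import *
c=np.load('cb.npy',allow_pickle=True).item();im=cv2.imread('pics/w3.png');h=cv2.cvtColor(im,cv2.COLOR_BGR2HSV)
H,S,V=cv2.split(h)
def cen(m,box):
    x0,y0,x1,y1=box;b=np.zeros_like(H);b[y0:y1,x0:x1]=m[y0:y1,x0:x1]
    n,l,st,ce=cv2.connectedComponentsWithStats(b);i=1+np.argmax(st[1:,4])
    cn,_=cv2.findContours((l==i).astype(np.uint8),0,1);(u,v),r=cv2.minEnclosingCircle(cn[0])
    return ce[i],(u,v,r)
m={'red':((H<10)|(H>170))&(S>120)&(V>80),'white':(S<50)&(V>150),'yel':(H>20)&(H<34)&(S>120)&(V>80),'grn':(H>45)&(H<85)&(S>80)&(V>60)}
for k in m:m[k]=m[k].astype(np.uint8)
for k,b,z in [('red',(275,45,340,100),.078),('white',(285,125,320,160),.062),('yel',(272,175,340,235),.066),('grn',(275,250,320,290),.078)]:
    a,q=cen(m[k],b);print(k,a.round(1),np.round(q,1),hit(c,a,z)[:2].round(4),hit(c,q[:2],z)[:2].round(4))
T=[]
for k,b in [('red',(240,45,268,105)),('white',(245,110,268,165)),('yel',(245,170,268,215)),('grn',(245,220,270,270))]:
    a,q=cen(m[k],b);p=hit(c,a,.014)[:2];T.append(p);print('tag',k,a.round(1),p.round(4))
T=np.array(T);y=(T[0]-T[3]);y/=np.hypot(*y);x=np.array([y[1],-y[0]]);print('pockets',(T+.044*x).round(4).tolist(),np.arctan2(-y[0],y[1]))
E
```

```text
red [304.8  71.1] [303.7  71.1  16.1] [0.4875 0.1567] [0.4866 0.1567]
white [302.3 140.9] [302.3 140.9   9.5] [0.4854 0.0959] [0.4854 0.0959]
yel [301.6 206.7] [301.6 206.8  26.5] [0.4836 0.0314] [0.4835 0.0312]
grn [294.7 269.1] [294.8 269.   13.5] [ 0.4749 -0.0314] [ 0.475  -0.0313]
tag red [257.4  75.8] [0.4426 0.1581]
tag white [258.  137.9] [0.4398 0.0949]
tag yel [259.  193.9] [0.4376 0.0318]
tag grn [259.5 244.4] [ 0.4349 -0.0309]
pockets [[0.4865, 0.1563], [0.4838, 0.0931], [0.4815, 0.03], [0.4789, -0.0327]] -0.04064789427929296
```

Rack positions agree with each other. I'll grasp green first, since it's nearest the white rack.

Call:
drive_tool:
  increments:
    - {"dx": -0.0895,"dy": 0.0145,"dz": 0.09,"twist": 0,"claw": -1}
    - {"dx": -0.0895,"dy": 0.0145,"dz": 0.09,"twist": 0,"claw": -1}
    - {"dx": -0.0895,"dy": 0.0145,"dz": 0.09,"twist": 0,"claw": -1}
    - {"dx": -0.0895,"dy": 0.0145,"dz": 0.09,"twist": 0,"claw": -1}
    - {"dx": -0.0895,"dy": 0.0145,"dz": 0.13,"twist": 0,"claw": -1}
    - {"dx": -0.0895,"dy": 0.0145,"dz": 0.17,"twist": 0,"claw": -1}
    - {"dx": -0.0895,"dy": 0.0145,"dz": 0.2,"twist": 0,"claw": -1}
    - {"dx": -0.0895,"dy": 0.0145,"dz": 0.22,"twist": 0,"claw": -1}
    - {"dx": -0.0895,"dy": 0.0145,"dz": 0.231,"twist": 0,"claw": -1}
    - {"dx": -0.0895,"dy": 0.0145,"dz": 0.231,"twist": 0,"claw": -1}
    - {"dx": -0.0895,"dy": 0.0145,"dz": 0.231,"twist": 0,"claw": 1}
    - {"dx": -0.0895,"dy": 0.0145,"dz": 0.231,"twist": 0,"claw": 1}
    - {"dx": -0.0895,"dy": 0.0145,"dz": 0.231,"twist": 0,"claw": 1}
    - {"dx": -0.0895,"dy": 0.0145,"dz": 0.231,"twist": 0,"claw": 1}
    - {"dx": -0.0895,"dy": 0.0145,"dz": 0.231,"twist": 0,"claw": 1}
    - {"dx": -0.0895,"dy": 0.0145,"dz": 0.231,"twist": 0,"claw": 1}
    - {"dx": -0.0895,"dy": 0.0145,"dz": 0.231,"twist": 0,"claw": 1}
    - {"dx": -0.0895,"dy": 0.0145,"dz": 0.231,"twist": 0,"claw": 1}

```text
time_s: 4.22
tcp_pos: [0.4771, -0.0302, 0.0217]
eef_rot: [0.001, 0.718, 0.697, 0.001]
wrist_force: [-1.4, -0.8, 6.5]
finger_gap: 0.0356
finger_force: 59.1
```

```bash
cat >> h.py <<'E'
def go(p,yaw_rad):
    """tool-frame shift and twist from the present pose to world p, tool x along rack y (rack yaw)"""
    s=manip.observe();M=rot();d=M.T@(np.asarray(p)-s['tcp_pos']);cur=np.arctan2(-M[0,0],M[1,0])
    print('d',d.round(4),'twist',round(-np.degrees(yaw_rad-cur),1),'t',s['time_s'],'tcp',np.round(s['tcp_pos'],4),'gap',round(s['finger_gap'],4),'f',round(float(np.max(s['finger_force'])),1),np.round(s['wrist_force'],1))
E
python3 - <<'E'
from h import *
go([.4686,-.2074,.02],.0985)
cv2.imwrite('pics/w4.png',get_image('wrist'))
E
```

```text
d [-0.1773 -0.0032  0.0017] twist -7.3 t 4.2167 tcp [ 0.4771 -0.0302  0.0217] gap 0.0356 f 59.1 [-1.4 -0.8  6.5]
```

View pics/w4.png

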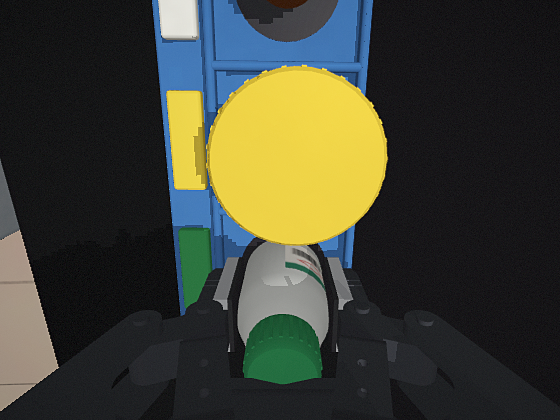

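Green is gripped at a 35.6 mm gap and 59 N. I'll lift it slightly to check the hold.

Call:
drive_tool:
  increments:
    - {"dx": 0,"dy": 0,"dz": -0.01,"twist": 0,"claw": 1}
    - {"dx": 0,"dy": 0,"dz": -0.03,"twist": 0,"claw": 1}
    - {"dx": 0,"dy": 0,"dz": -0.06,"twist": 0,"claw": 1}
    - {"dx": 0,"dy": 0,"dz": -0.1,"twist": 0,"claw": 1}
    - {"dx": 0,"dy": 0,"dz": -0.1,"twist": 0,"claw": 1}

```text
time_s: 4.68
tcp_pos: [0.48, -0.0298, 0.1267]
eef_rot: [0.004, 0.717, 0.697, 0.004]
wrist_force: [1.3, 0.3, -0.1]
finger_gap: 0.0356
finger_force: 60.0
```

```bash
python3 - <<'E'
from h import *
go([.4686,-.2074,.02],.0985)
c=calibration('side');print(proj(c,manip.observe()['tcp_pos']))
a=get_image('side');b=get_image('wrist')
u,v=proj(c,manip.observe()['tcp_pos']).astype(int)
a=cv2.resize(a[max(v-90,0):v+60,u-90:u+90],None,fx=2.2,fy=2.2,interpolation=2);b=cv2.resize(b[190:,150:420],(386,330))
cv2.imwrite('pics/g1.png',np.hstack([cv2.resize(a,(396,330)),b]))
E
```

```text
d [-0.1779 -0.0074  0.1066] twist -7.3 t 4.6833 tcp [ 0.48   -0.0298  0.1267] gap 0.0356 f 60.0 [ 1.3  0.3 -0.1]
[264.05398298 202.24438829]
```

View pics/g1.png

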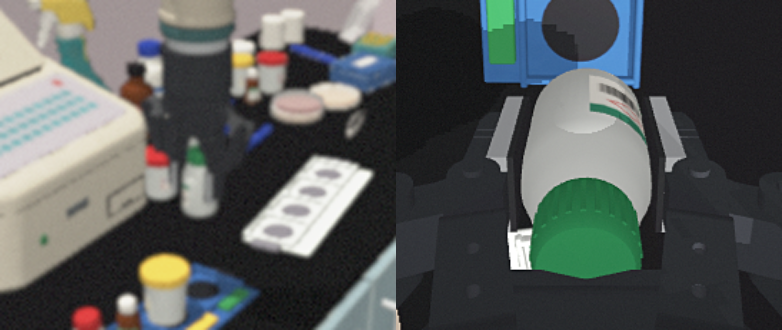

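Green hangs upright in the fingers. Carrying it over the white rack's leftmost pocket.

Call:
drive_tool:
  increments:
    - {"dx": -0.03,"dy": -0.001,"dz": 0,"twist": -2,"claw": 1}
    - {"dx": -0.07,"dy": -0.002,"dz": 0,"twist": -4,"claw": 1}
    - {"dx": -0.11,"dy": -0.003,"dz": 0,"twist": -6,"claw": 1}
    - {"dx": -0.15,"dy": -0.004,"dz": 0,"twist": -7.3,"claw": 1}
    - {"dx": -0.172,"dy": -0.0045,"dz": 0,"twist": -7.3,"claw": 1}
    - {"dx": -0.177,"dy": -0.0045,"dz": 0.02,"twist": -7.3,"claw": 1}
    - {"dx": -0.177,"dy": -0.0045,"dz": 0.04,"twist": -7.3,"claw": 1}
    - {"dx": -0.177,"dy": -0.0045,"dz": 0.05,"twist": -7.3,"claw": 1}
    - {"dx": -0.177,"dy": -0.0045,"dz": 0.05,"twist": -7.3,"claw": 1}
    - {"dx": -0.177,"dy": -0.0045,"dz": 0.05,"twist": -7.3,"claw": 1}

```text
time_s: 5.62
tcp_pos: [0.466, -0.2058, 0.0697]
eef_rot: [-0.001, 0.671, 0.741, -0.0]
wrist_force: [0.9, 0.1, 0.2]
finger_gap: 0.0356
finger_force: 60.0
```

```bash
python3 - <<'E'
from h import *
go([.4686,-.2074,.022],.0985)
E
```

```text
d [-0.0019  0.0025  0.0477] twist 0.1 t 5.6167 tcp [ 0.466  -0.2058  0.0697] gap 0.0356 f 60.0 [0.9 0.1 0.2]
```

Call:
drive_tool:
  increments:
    - {"dx": -0.002,"dy": 0.0025,"dz": 0.02,"twist": 0,"claw": 1}
    - {"dx": -0.002,"dy": 0.0025,"dz": 0.035,"twist": 0,"claw": 1}
    - {"dx": -0.002,"dy": 0.0025,"dz": 0.043,"twist": 0,"claw": 1}
    - {"dx": -0.002,"dy": 0.0025,"dz": 0.047,"twist": 0,"claw": 1}
    - {"dx": -0.002,"dy": 0.0025,"dz": 0.047,"twist": 0,"claw": 1}
    - {"dx": -0.002,"dy": 0.0025,"dz": 0.047,"twist": 0,"claw": 0.1}
    - {"dx": -0.002,"dy": 0.0025,"dz": 0.047,"twist": 0,"claw": 0}
    - {"dx": -0.002,"dy": 0.0025,"dz": 0.047,"twist": 0,"claw": -0.2}
    - {"dx": -0.002,"dy": 0.0025,"dz": 0.047,"twist": 0,"claw": -0.5}
    - {"dx": -0.002,"dy": 0.0025,"dz": 0.047,"twist": 0,"claw": -1}
    - {"dx": -0.002,"dy": 0.0025,"dz": 0.047,"twist": 0,"claw": -1}
    - {"dx": -0.002,"dy": 0.0025,"dz": 0.047,"twist": 0,"claw": -1}
    - {"dx": -0.002,"dy": 0.0025,"dz": 0.02,"twist": 0,"claw": -1}
    - {"dx": -0.002,"dy": 0.0025,"dz": -0.02,"twist": 0,"claw": -1}
    - {"dx": -0.002,"dy": 0.0025,"dz": -0.06,"twist": 0,"claw": -1}
    - {"dx": -0.002,"dy": 0.0025,"dz": -0.1,"twist": 0,"claw": -1}
    - {"dx": -0.002,"dy": 0.0025,"dz": -0.1,"twist": 0,"claw": -1}

```text
time_s: 7.03
tcp_pos: [0.4736, -0.2095, 0.1771]
eef_rot: [0.006, 0.672, 0.741, 0.002]
wrist_force: [0.6, -0.2, -0.8]
finger_gap: 0.0852
finger_force: 0.0
```

```bash
python3 - <<'E'
from h import *
go([.4835,.0308,.1697],-.04)
s=get_image('scene');w=get_image('wrist')
cv2.imwrite('pics/g2.png',np.hstack([cv2.resize(s[140:320,150:420],(396,264)),cv2.resize(w,(352,264))]))
E
```

```text
d [0.2383 0.0333 0.0064] twist 7.9 t 7.0333 tcp [ 0.4736 -0.2095  0.1771] gap 0.0852 f 0.0 [ 0.6 -0.2 -0.8]
```

View pics/g2.png

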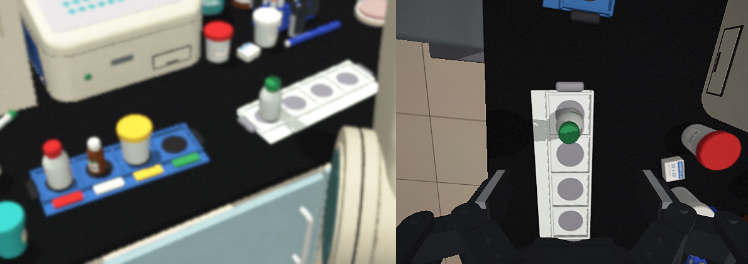

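Green stands in the leftmost white pocket. Next is the yellow cup.

Call:
drive_tool:
  increments:
    - {"dx": 0.236,"dy": 0.038,"dz": 0,"twist": 8,"claw": -1}
    - {"dx": 0.236,"dy": 0.038,"dz": 0,"twist": 8,"claw": -1}
    - {"dx": 0.236,"dy": 0.038,"dz": 0,"twist": 8,"claw": -1}
    - {"dx": 0.236,"dy": 0.038,"dz": 0,"twist": 8,"claw": -1}
    - {"dx": 0.236,"dy": 0.038,"dz": 0.02,"twist": 8,"claw": -1}
    - {"dx": 0.236,"dy": 0.038,"dz": 0.04,"twist": 8,"claw": -1}
    - {"dx": 0.236,"dy": 0.038,"dz": 0.04,"twist": 8,"claw": -1}
    - {"dx": 0.236,"dy": 0.038,"dz": 0.04,"twist": 8,"claw": -1}
    - {"dx": 0.236,"dy": 0.038,"dz": 0.04,"twist": 8,"claw": -1}
    - {"dx": 0.236,"dy": 0.038,"dz": 0.04,"twist": 8,"claw": -1}

```text
time_s: 7.97
tcp_pos: [0.4837, 0.0283, 0.1299]
eef_rot: [-0.0, 0.722, 0.691, -0.001]
wrist_force: [0.4, 0.4, -0.5]
finger_gap: 0.0851
finger_force: 0.0
```

```bash
python3 - <<'E'
from h import *
go([.483,.031,.017],-.04)
E
```

```text
d [ 0.0028 -0.0006  0.1129] twist -0.2 t 7.9667 tcp [0.4837 0.0283 0.1299] gap 0.0851 f 0.0 [ 0.4  0.4 -0.5]
```

Call:
drive_tool:
  increments:
    - {"dx": 0.003,"dy": -0.0005,"dz": 0.035,"twist": 0,"claw": -1}
    - {"dx": 0.003,"dy": -0.0005,"dz": 0.065,"twist": 0,"claw": -1}
    - {"dx": 0.003,"dy": -0.0005,"dz": 0.09,"twist": 0,"claw": -1}
    - {"dx": 0.003,"dy": -0.0005,"dz": 0.105,"twist": 0,"claw": -1}
    - {"dx": 0.003,"dy": -0.0005,"dz": 0.113,"twist": 0,"claw": -1}
    - {"dx": 0.003,"dy": -0.0005,"dz": 0.113,"twist": 0,"claw": -1}
    - {"dx": 0.003,"dy": -0.0005,"dz": 0.113,"twist": 0,"claw": 1}
    - {"dx": 0.003,"dy": -0.0005,"dz": 0.113,"twist": 0,"claw": 1}
    - {"dx": 0.003,"dy": -0.0005,"dz": 0.113,"twist": 0,"claw": 1}
    - {"dx": 0.003,"dy": -0.0005,"dz": 0.113,"twist": 0,"claw": 1}
    - {"dx": 0.003,"dy": -0.0005,"dz": 0.113,"twist": 0,"claw": 1}
    - {"dx": 0.003,"dy": -0.0005,"dz": 0.113,"twist": 0,"claw": 1}
    - {"dx": 0.003,"dy": -0.0005,"dz": 0.113,"twist": 0,"claw": 1}

```text
time_s: 9.05
tcp_pos: [0.4846, 0.0329, 0.0189]
eef_rot: [0.001, 0.722, 0.692, 0.001]
wrist_force: [-0.6, -1.6, 6.6]
finger_gap: 0.0503
finger_force: 60.9
```

```bash
python3 - <<'E'
from h import *
go([.475,-.2712,.017],.0985)
E
```

```text
d [-0.3042  0.0032  0.0019] twist -8.1 t 9.05 tcp [0.4846 0.0329 0.0189] gap 0.0503 f 60.9 [-0.6 -1.6  6.6]
```

The cup is held by its lid at a 50.3 mm gap. Lifting and carrying it, high enough to clear the green bottle.

Call:
drive_tool:
  increments:
    - {"dx": 0,"dy": 0,"dz": -0.01,"twist": 0,"claw": 1}
    - {"dx": 0,"dy": 0,"dz": -0.03,"twist": 0,"claw": 1}
    - {"dx": 0,"dy": 0,"dz": -0.06,"twist": 0,"claw": 1}
    - {"dx": 0,"dy": 0,"dz": -0.09,"twist": 0,"claw": 1}
    - {"dx": -0.02,"dy": 0,"dz": -0.115,"twist": -1,"claw": 1}
    - {"dx": -0.05,"dy": 0.001,"dz": -0.12,"twist": -2,"claw": 1}
    - {"dx": -0.08,"dy": 0.001,"dz": -0.12,"twist": -3,"claw": 1}
    - {"dx": -0.115,"dy": 0.001,"dz": -0.12,"twist": -4,"claw": 1}
    - {"dx": -0.15,"dy": 0.002,"dz": -0.12,"twist": -5,"claw": 1}
    - {"dx": -0.185,"dy": 0.002,"dz": -0.12,"twist": -6,"claw": 1}
    - {"dx": -0.22,"dy": 0.003,"dz": -0.12,"twist": -7,"claw": 1}
    - {"dx": -0.25,"dy": 0.003,"dz": -0.12,"twist": -8,"claw": 1}
    - {"dx": -0.28,"dy": 0.003,"dz": -0.12,"twist": -8,"claw": 1}
    - {"dx": -0.297,"dy": 0.003,"dz": -0.12,"twist": -8,"claw": 1}
    - {"dx": -0.304,"dy": 0.003,"dz": -0.12,"twist": -8,"claw": 1}
    - {"dx": -0.304,"dy": 0.003,"dz": -0.12,"twist": -8,"claw": 1}
    - {"dx": -0.304,"dy": 0.003,"dz": -0.12,"twist": -8,"claw": 1}
    - {"dx": -0.304,"dy": 0.003,"dz": -0.12,"twist": -8,"claw": 1}

```text
time_s: 10.55
tcp_pos: [0.4744, -0.2687, 0.1378]
eef_rot: [-0.0, 0.671, 0.742, 0.0]
wrist_force: [0.5, 0.7, -0.9]
finger_gap: 0.05
finger_force: 62.2
```

```bash
python3 - <<'E'
from h import *
go([.475,-.2712,.0195],.0985)
w=get_image('wrist');s=get_image('side');u,v=proj(calibration('side'),manip.observe()['tcp_pos']).astype(int)
cv2.imwrite('pics/y1.png',np.hstack([cv2.resize(w,(440,330)),cv2.resize(s[max(v-70,0):max(v-70,0)+140,u-70:u+70],(330,330))]))
E
```

```text
d [-0.0027  0.0003  0.1183] twist 0.1 t 10.55 tcp [ 0.4744 -0.2687  0.1378] gap 0.05 f 62.2 [ 0.5  0.7 -0.9]
```

View pics/y1.png

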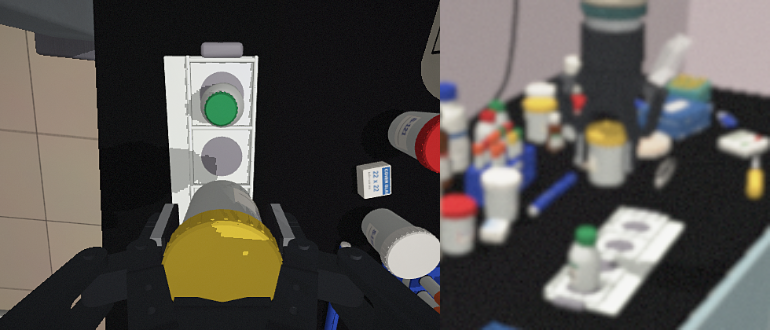

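The cup hangs upright and green stands fine. Lowering the cup.

Call:
drive_tool:
  increments:
    - {"dx": -0.002,"dy": 0,"dz": 0.03,"twist": 0,"claw": 1}
    - {"dx": -0.002,"dy": 0,"dz": 0.06,"twist": 0,"claw": 1}
    - {"dx": -0.002,"dy": 0,"dz": 0.085,"twist": 0,"claw": 1}
    - {"dx": -0.002,"dy": 0,"dz": 0.1,"twist": 0,"claw": 1}
    - {"dx": -0.002,"dy": 0,"dz": 0.11,"twist": 0,"claw": 1}
    - {"dx": -0.002,"dy": 0,"dz": 0.115,"twist": 0,"claw": 1}
    - {"dx": -0.002,"dy": 0,"dz": 0.118,"twist": 0,"claw": 1}
    - {"dx": -0.002,"dy": 0,"dz": 0.118,"twist": 0,"claw": 1}
    - {"dx": -0.002,"dy": 0,"dz": 0.118,"twist": 0,"claw": 1}

```text
time_s: 11.4
tcp_pos: [0.4749, -0.2728, 0.0202]
eef_rot: [0.001, 0.672, 0.741, 0.0]
wrist_force: [-0.6, 0.7, -0.2]
finger_gap: 0.0501
finger_force: 62.3
```

```bash
python3 - <<'E'
from h import *
go([.475,-.2712,.0195],.0985)
E
```

```text
d [0.0016 0.0002 0.0007] twist -0.0 t 11.4 tcp [ 0.4749 -0.2728  0.0202] gap 0.0501 f 62.3 [-0.6  0.7 -0.2]
```

Call:
drive_tool:
  increments:
    - {"dx": 0.003,"dy": 0,"dz": 0.001,"twist": 0,"claw": 1}
    - {"dx": 0.003,"dy": 0,"dz": 0.001,"twist": 0,"claw": 1}
    - {"dx": 0.003,"dy": 0,"dz": 0.001,"twist": 0,"claw": -0.1}
    - {"dx": 0.003,"dy": 0,"dz": 0.001,"twist": 0,"claw": -0.3}
    - {"dx": 0.003,"dy": 0,"dz": 0.001,"twist": 0,"claw": -0.6}
    - {"dx": 0.003,"dy": 0,"dz": 0.001,"twist": 0,"claw": -1}
    - {"dx": 0.003,"dy": 0,"dz": 0.001,"twist": 0,"claw": -1}
    - {"dx": 0.003,"dy": 0,"dz": 0.001,"twist": 0,"claw": -1}
    - {"dx": 0.003,"dy": 0,"dz": -0.01,"twist": 0,"claw": -1}
    - {"dx": 0.003,"dy": 0,"dz": -0.04,"twist": 0,"claw": -1}
    - {"dx": 0.003,"dy": 0,"dz": -0.08,"twist": 0,"claw": -1}
    - {"dx": 0.003,"dy": 0,"dz": -0.12,"twist": 0,"claw": -1}
    - {"dx": 0.003,"dy": 0,"dz": -0.12,"twist": 0,"claw": -1}
    - {"dx": 0.003,"dy": 0,"dz": -0.12,"twist": 0,"claw": -1}
    - {"dx": 0.003,"dy": 0,"dz": -0.12,"twist": 0,"claw": -1}

```text
time_s: 12.65
tcp_pos: [0.4734, -0.27, 0.1398]
eef_rot: [0.0, 0.672, 0.741, -0.0]
wrist_force: [-0.6, 0.2, -0.2]
finger_gap: 0.0855
finger_force: 0.0
```

```bash
python3 - <<'E'
from h import *
go([.485,.0955,.13],-.04)
E
```

```text
d [0.3626 0.0472 0.0096] twist 7.9 t 12.65 tcp [ 0.4734 -0.27    0.1398] gap 0.0855 f 0.0 [-0.6  0.2 -0.2]
```

Call:
drive_tool:
  increments:
    - {"dx": 0.3625,"dy": 0.047,"dz": 0.005,"twist": 8,"claw": -1}
    - {"dx": 0.3625,"dy": 0.047,"dz": 0.005,"twist": 8,"claw": -1}
    - {"dx": 0.3625,"dy": 0.047,"dz": 0.005,"twist": 8,"claw": -1}
    - {"dx": 0.3625,"dy": 0.047,"dz": 0.005,"twist": 8,"claw": -1}
    - {"dx": 0.3625,"dy": 0.047,"dz": 0.005,"twist": 8,"claw": -1}
    - {"dx": 0.3625,"dy": 0.047,"dz": 0.005,"twist": 8,"claw": -1}
    - {"dx": 0.3625,"dy": 0.047,"dz": 0.005,"twist": 8,"claw": -1}
    - {"dx": 0.3625,"dy": 0.047,"dz": 0.005,"twist": 8,"claw": -1}
    - {"dx": 0.3625,"dy": 0.047,"dz": 0.005,"twist": 8,"claw": -1}
    - {"dx": 0.3625,"dy": 0.047,"dz": 0.005,"twist": 8,"claw": -1}
    - {"dx": 0.3625,"dy": 0.047,"dz": 0.005,"twist": 8,"claw": -1}
    - {"dx": 0.3625,"dy": 0.047,"dz": 0.005,"twist": 8,"claw": -1}
    - {"dx": 0.3625,"dy": 0.047,"dz": 0.005,"twist": 8,"claw": -1}

```text
time_s: 13.73
tcp_pos: [0.4845, 0.0935, 0.1335]
eef_rot: [-0.0, 0.722, 0.691, -0.001]
wrist_force: [-0.3, 0.7, 0.8]
finger_gap: 0.0851
finger_force: 0.0
```

```bash
python3 - <<'E'
from h import *
go([.485,.0955,.017],-.04)
E
```

```text
d [0.0022 0.0006 0.1165] twist -0.2 t 13.7333 tcp [0.4845 0.0935 0.1335] gap 0.0851 f 0.0 [-0.3  0.7  0.8]
```

Call:
drive_tool:
  increments:
    - {"dx": 0.001,"dy": 0.0005,"dz": 0.035,"twist": 0,"claw": -1}
    - {"dx": 0.001,"dy": 0.0005,"dz": 0.065,"twist": 0,"claw": -1}
    - {"dx": 0.001,"dy": 0.0005,"dz": 0.09,"twist": 0,"claw": -1}
    - {"dx": 0.001,"dy": 0.0005,"dz": 0.108,"twist": 0,"claw": -1}
    - {"dx": 0.001,"dy": 0.0005,"dz": 0.117,"twist": 0,"claw": -1}
    - {"dx": 0.001,"dy": 0.0005,"dz": 0.117,"twist": 0,"claw": -1}
    - {"dx": 0.001,"dy": 0.0005,"dz": 0.117,"twist": 0,"claw": 1}
    - {"dx": 0.001,"dy": 0.0005,"dz": 0.117,"twist": 0,"claw": 1}
    - {"dx": 0.001,"dy": 0.0005,"dz": 0.117,"twist": 0,"claw": 1}
    - {"dx": 0.001,"dy": 0.0005,"dz": 0.117,"twist": 0,"claw": 1}
    - {"dx": 0.001,"dy": 0.0005,"dz": 0.117,"twist": 0,"claw": 1}
    - {"dx": 0.001,"dy": 0.0005,"dz": 0.117,"twist": 0,"claw": 1}
    - {"dx": 0.001,"dy": 0.0005,"dz": 0.117,"twist": 0,"claw": 1}
    - {"dx": 0.001,"dy": 0.0005,"dz": 0.117,"twist": 0,"claw": 1}

```text
time_s: 14.9
tcp_pos: [0.4863, 0.0966, 0.0184]
eef_rot: [0.001, 0.722, 0.692, 0.001]
wrist_force: [0.2, 0.5, 6.9]
finger_gap: 0.0233
finger_force: 58.4
```

```bash
python3 - <<'E'
from h import *
go([.4814,-.3348,.0195],.0985)
E
```

```text
d [-0.4313  0.013  -0.0011] twist -8.0 t 14.9 tcp [0.4863 0.0966 0.0184] gap 0.0233 f 58.4 [0.2 0.5 6.9]
```

Amber is gripped. Carrying it to the third white pocket.

Call:
drive_tool:
  increments:
    - {"dx": 0,"dy": 0,"dz": -0.01,"twist": 0,"claw": 1}
    - {"dx": 0,"dy": 0,"dz": -0.03,"twist": 0,"claw": 1}
    - {"dx": 0,"dy": 0,"dz": -0.06,"twist": 0,"claw": 1}
    - {"dx": 0,"dy": 0,"dz": -0.09,"twist": 0,"claw": 1}
    - {"dx": -0.02,"dy": 0,"dz": -0.115,"twist": -1,"claw": 1}
    - {"dx": -0.05,"dy": 0.001,"dz": -0.12,"twist": -2,"claw": 1}
    - {"dx": -0.085,"dy": 0.002,"dz": -0.12,"twist": -3,"claw": 1}
    - {"dx": -0.12,"dy": 0.003,"dz": -0.12,"twist": -4,"claw": 1}
    - {"dx": -0.155,"dy": 0.005,"dz": -0.12,"twist": -5,"claw": 1}
    - {"dx": -0.19,"dy": 0.006,"dz": -0.12,"twist": -6,"claw": 1}
    - {"dx": -0.225,"dy": 0.007,"dz": -0.12,"twist": -7,"claw": 1}
    - {"dx": -0.26,"dy": 0.008,"dz": -0.12,"twist": -8,"claw": 1}
    - {"dx": -0.295,"dy": 0.009,"dz": -0.12,"twist": -8,"claw": 1}
    - {"dx": -0.33,"dy": 0.01,"dz": -0.12,"twist": -8,"claw": 1}
    - {"dx": -0.365,"dy": 0.011,"dz": -0.12,"twist": -8,"claw": 1}
    - {"dx": -0.395,"dy": 0.012,"dz": -0.12,"twist": -8,"claw": 1}
    - {"dx": -0.42,"dy": 0.013,"dz": -0.12,"twist": -8,"claw": 1}
    - {"dx": -0.43,"dy": 0.013,"dz": -0.12,"twist": -8,"claw": 1}
    - {"dx": -0.43,"dy": 0.013,"dz": -0.12,"twist": -8,"claw": 1}
    - {"dx": -0.43,"dy": 0.013,"dz": -0.12,"twist": -8,"claw": 1}

```text
time_s: 16.57
tcp_pos: [0.4807, -0.3324, 0.1376]
eef_rot: [-0.0, 0.672, 0.741, 0.0]
wrist_force: [-0.4, 0.9, -1.8]
finger_gap: 0.0231
finger_force: 59.0
```

```bash
python3 - <<'E'
from h import *
go([.4814,-.3348,.0185],.0985)
w=get_image('wrist');s=get_image('side');u,v=proj(calibration('side'),manip.observe()['tcp_pos']).astype(int)
cv2.imwrite('pics/a1.png',np.hstack([cv2.resize(w,(440,330)),cv2.resize(s[max(v-70,0):max(v-70,0)+140,u-70:u+70],(330,330))]))
E
```

```text
d [-0.0026  0.0004  0.1191] twist -0.0 t 16.5667 tcp [ 0.4807 -0.3324  0.1376] gap 0.0231 f 59.0 [-0.4  0.9 -1.8]
```

View pics/a1.png

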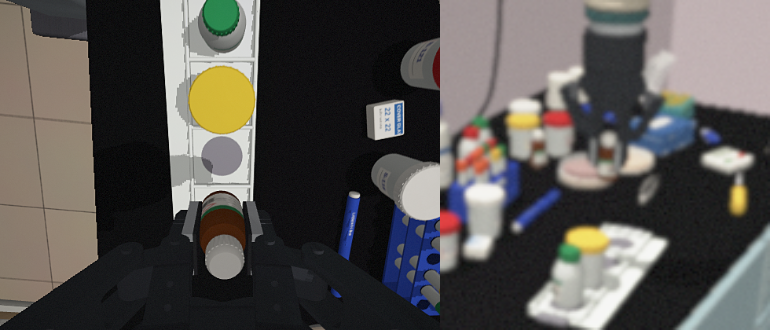

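Green and the yellow cup stand in pockets 1 and 2, and amber hangs upright. Lowering and releasing it.

Call:
drive_tool:
  increments:
    - {"dx": -0.0015,"dy": 0,"dz": 0.03,"twist": 0,"claw": 1}
    - {"dx": -0.0015,"dy": 0,"dz": 0.06,"twist": 0,"claw": 1}
    - {"dx": -0.0015,"dy": 0,"dz": 0.085,"twist": 0,"claw": 1}
    - {"dx": -0.0015,"dy": 0,"dz": 0.1,"twist": 0,"claw": 1}
    - {"dx": -0.0015,"dy": 0,"dz": 0.11,"twist": 0,"claw": 1}
    - {"dx": -0.0015,"dy": 0,"dz": 0.116,"twist": 0,"claw": 1}
    - {"dx": -0.0015,"dy": 0,"dz": 0.119,"twist": 0,"claw": 1}
    - {"dx": -0.0015,"dy": 0,"dz": 0.119,"twist": 0,"claw": 1}
    - {"dx": -0.0015,"dy": 0,"dz": 0.119,"twist": 0,"claw": 0.4}
    - {"dx": -0.0015,"dy": 0,"dz": 0.119,"twist": 0,"claw": 0.3}
    - {"dx": -0.0015,"dy": 0,"dz": 0.119,"twist": 0,"claw": 0}
    - {"dx": -0.0015,"dy": 0,"dz": 0.119,"twist": 0,"claw": -0.5}
    - {"dx": -0.0015,"dy": 0,"dz": 0.119,"twist": 0,"claw": -1}
    - {"dx": -0.0015,"dy": 0,"dz": 0.119,"twist": 0,"claw": -1}
    - {"dx": -0.0015,"dy": 0,"dz": 0.119,"twist": 0,"claw": -1}
    - {"dx": -0.0015,"dy": 0,"dz": 0.1,"twist": 0,"claw": -1}
    - {"dx": -0.0015,"dy": 0,"dz": 0.07,"twist": 0,"claw": -1}
    - {"dx": -0.0015,"dy": 0,"dz": 0.03,"twist": 0,"claw": -1}
    - {"dx": -0.0015,"dy": 0,"dz": 0,"twist": 0,"claw": -1}
    - {"dx": -0.0015,"dy": 0,"dz": 0,"twist": 0,"claw": -1}

```text
time_s: 18.33
tcp_pos: [0.4848, -0.3367, 0.1434]
eef_rot: [0.005, 0.672, 0.741, 0.001]
wrist_force: [1.4, -0.8, 0.2]
finger_gap: 0.0851
finger_force: 0.0
```

```bash
python3 - <<'E'
from h import *
go([.487,.1565,.14],-.04)
E
```

```text
d [0.4906 0.0504 0.0007] twist 7.9 t 18.3333 tcp [ 0.4848 -0.3367  0.1434] gap 0.0851 f 0.0 [ 1.4 -0.8  0.2]
```

Call:
drive_tool:
  increments:
    - {"dx": 0.488,"dy": 0.054,"dz": 0,"twist": 8,"claw": -1}
    - {"dx": 0.488,"dy": 0.054,"dz": 0,"twist": 8,"claw": -1}
    - {"dx": 0.488,"dy": 0.054,"dz": 0,"twist": 8,"claw": -1}
    - {"dx": 0.488,"dy": 0.054,"dz": 0,"twist": 8,"claw": -1}
    - {"dx": 0.488,"dy": 0.054,"dz": 0,"twist": 8,"claw": -1}
    - {"dx": 0.488,"dy": 0.054,"dz": 0,"twist": 8,"claw": -1}
    - {"dx": 0.488,"dy": 0.054,"dz": 0,"twist": 8,"claw": -1}
    - {"dx": 0.488,"dy": 0.054,"dz": 0,"twist": 8,"claw": -1}
    - {"dx": 0.488,"dy": 0.054,"dz": 0,"twist": 8,"claw": -1}
    - {"dx": 0.488,"dy": 0.054,"dz": 0,"twist": 8,"claw": -1}
    - {"dx": 0.488,"dy": 0.054,"dz": 0,"twist": 8,"claw": -1}
    - {"dx": 0.488,"dy": 0.054,"dz": 0,"twist": 8,"claw": -1}
    - {"dx": 0.488,"dy": 0.054,"dz": 0,"twist": 8,"claw": -1}
    - {"dx": 0.488,"dy": 0.054,"dz": 0,"twist": 8,"claw": -1}
    - {"dx": 0.488,"dy": 0.054,"dz": 0,"twist": 8,"claw": -1}
    - {"dx": 0.488,"dy": 0.054,"dz": 0,"twist": 8,"claw": -1}

```text
time_s: 19.67
tcp_pos: [0.4869, 0.1538, 0.1369]
eef_rot: [0.0, 0.722, 0.691, -0.001]
wrist_force: [1.2, -0.0, -0.1]
finger_gap: 0.0853
finger_force: 0.0
```

```bash
python3 - <<'E'
from h import *
go([.487,.1565,.018],-.04)
E
```

```text
d [2.900e-03 1.000e-04 1.189e-01] twist -0.2 t 19.6667 tcp [0.4869 0.1538 0.1369] gap 0.0853 f 0.0 [ 1.2 -0.  -0.1]
```

Call:
drive_tool:
  increments:
    - {"dx": 0.0015,"dy": 0,"dz": 0.035,"twist": 0,"claw": -1}
    - {"dx": 0.0015,"dy": 0,"dz": 0.065,"twist": 0,"claw": -1}
    - {"dx": 0.0015,"dy": 0,"dz": 0.09,"twist": 0,"claw": -1}
    - {"dx": 0.0015,"dy": 0,"dz": 0.108,"twist": 0,"claw": -1}
    - {"dx": 0.0015,"dy": 0,"dz": 0.118,"twist": 0,"claw": -1}
    - {"dx": 0.0015,"dy": 0,"dz": 0.118,"twist": 0,"claw": -1}
    - {"dx": 0.0015,"dy": 0,"dz": 0.118,"twist": 0,"claw": 1}
    - {"dx": 0.0015,"dy": 0,"dz": 0.118,"twist": 0,"claw": 1}
    - {"dx": 0.0015,"dy": 0,"dz": 0.118,"twist": 0,"claw": 1}
    - {"dx": 0.0015,"dy": 0,"dz": 0.118,"twist": 0,"claw": 1}
    - {"dx": 0.0015,"dy": 0,"dz": 0.118,"twist": 0,"claw": 1}
    - {"dx": 0.0015,"dy": 0,"dz": 0.118,"twist": 0,"claw": 1}
    - {"dx": 0.0015,"dy": 0,"dz": 0.118,"twist": 0,"claw": 1}
    - {"dx": 0.0015,"dy": 0,"dz": 0.118,"twist": 0,"claw": 1}

```text
time_s: 20.83
tcp_pos: [0.4878, 0.1574, 0.0207]
eef_rot: [0.001, 0.722, 0.692, 0.001]
wrist_force: [0.7, -0.8, 6.8]
finger_gap: 0.0355
finger_force: 59.2
```

```bash
python3 - <<'E'
from h import *
go([.4876,-.3984,.0195],.0985)
E
```

```text
d [-0.5553  0.023   0.0011] twist -8.0 t 20.8333 tcp [0.4878 0.1574 0.0207] gap 0.0355 f 59.2 [ 0.7 -0.8  6.8]
```

Red is gripped. Lifting and carrying it in two calls.

Call:
drive_tool:
  increments:
    - {"dx": 0,"dy": 0,"dz": -0.01,"twist": 0,"claw": 1}
    - {"dx": 0,"dy": 0,"dz": -0.03,"twist": 0,"claw": 1}
    - {"dx": 0,"dy": 0,"dz": -0.06,"twist": 0,"claw": 1}
    - {"dx": 0,"dy": 0,"dz": -0.09,"twist": 0,"claw": 1}
    - {"dx": -0.02,"dy": 0,"dz": -0.12,"twist": -1,"claw": 1}
    - {"dx": -0.05,"dy": 0.002,"dz": -0.13,"twist": -2,"claw": 1}
    - {"dx": -0.085,"dy": 0.004,"dz": -0.13,"twist": -3,"claw": 1}
    - {"dx": -0.12,"dy": 0.005,"dz": -0.13,"twist": -4,"claw": 1}
    - {"dx": -0.155,"dy": 0.007,"dz": -0.13,"twist": -5,"claw": 1}
    - {"dx": -0.19,"dy": 0.008,"dz": -0.13,"twist": -6,"claw": 1}
    - {"dx": -0.225,"dy": 0.01,"dz": -0.13,"twist": -7,"claw": 1}
    - {"dx": -0.26,"dy": 0.011,"dz": -0.13,"twist": -8,"claw": 1}
    - {"dx": -0.295,"dy": 0.012,"dz": -0.13,"twist": -8,"claw": 1}
    - {"dx": -0.33,"dy": 0.014,"dz": -0.13,"twist": -8,"claw": 1}
    - {"dx": -0.365,"dy": 0.015,"dz": -0.13,"twist": -8,"claw": 1}
    - {"dx": -0.4,"dy": 0.017,"dz": -0.13,"twist": -8,"claw": 1}
    - {"dx": -0.435,"dy": 0.018,"dz": -0.13,"twist": -8,"claw": 1}
    - {"dx": -0.47,"dy": 0.02,"dz": -0.13,"twist": -8,"claw": 1}
    - {"dx": -0.5,"dy": 0.021,"dz": -0.13,"twist": -8,"claw": 1}
    - {"dx": -0.5,"dy": 0.021,"dz": -0.13,"twist": -8,"claw": 1}

```text
time_s: 22.5
tcp_pos: [0.4851, -0.352, 0.1498]
eef_rot: [0.002, 0.675, 0.738, -0.002]
wrist_force: [0.4, 0.6, -0.9]
finger_gap: 0.0357
finger_force: 60.0
```

Call:
drive_tool:
  increments:
    - {"dx": -0.03,"dy": 0,"dz": 0,"twist": 0,"claw": 1}
    - {"dx": -0.05,"dy": 0,"dz": 0,"twist": 0,"claw": 1}
    - {"dx": -0.05,"dy": 0,"dz": 0,"twist": 0,"claw": 1}
    - {"dx": -0.05,"dy": 0,"dz": 0,"twist": 0,"claw": 1}
    - {"dx": -0.05,"dy": 0,"dz": 0,"twist": 0,"claw": 1}

```text
time_s: 22.92
tcp_pos: [0.492, -0.3917, 0.1498]
eef_rot: [-0.0, 0.671, 0.741, 0.0]
wrist_force: [0.5, 0.8, -0.6]
finger_gap: 0.0354
finger_force: 60.0
```

```bash
python3 - <<'E'
from h import *
go([.4876,-.3984,.0205],.0985)
w=get_image('wrist');s=get_image('side');u,v=proj(calibration('side'),manip.observe()['tcp_pos']).astype(int)
cv2.imwrite('pics/r1.png',np.hstack([cv2.resize(w,(440,330)),cv2.resize(s[max(v-70,0):max(v-70,0)+140,u-70:u+70],(330,330))]))
E
```

```text
d [-0.0064 -0.0051  0.1293] twist 0.0 t 22.9167 tcp [ 0.492  -0.3917  0.1498] gap 0.0354 f 60.0 [ 0.5  0.8 -0.6]
```

View pics/r1.png

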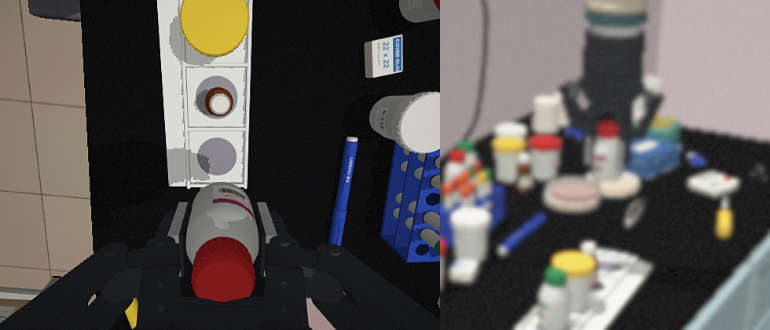

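Amber stands in pocket 3, and red hangs upright. Correcting the offset, then lowering into pocket 4 and releasing.

Call:
drive_tool:
  increments:
    - {"dx": -0.0055,"dy": -0.005,"dz": 0.03,"twist": 0,"claw": 1}
    - {"dx": -0.0055,"dy": -0.005,"dz": 0.065,"twist": 0,"claw": 1}
    - {"dx": -0.0055,"dy": -0.005,"dz": 0.092,"twist": 0,"claw": 1}
    - {"dx": -0.0055,"dy": -0.005,"dz": 0.11,"twist": 0,"claw": 1}
    - {"dx": -0.0055,"dy": -0.005,"dz": 0.12,"twist": 0,"claw": 1}
    - {"dx": -0.0055,"dy": -0.005,"dz": 0.126,"twist": 0,"claw": 1}
    - {"dx": -0.0055,"dy": -0.005,"dz": 0.129,"twist": 0,"claw": 1}
    - {"dx": -0.0055,"dy": -0.005,"dz": 0.129,"twist": 0,"claw": 1}
    - {"dx": -0.0055,"dy": -0.005,"dz": 0.129,"twist": 0,"claw": 0.1}
    - {"dx": -0.0055,"dy": -0.005,"dz": 0.129,"twist": 0,"claw": 0}
    - {"dx": -0.0055,"dy": -0.005,"dz": 0.129,"twist": 0,"claw": -0.3}
    - {"dx": -0.0055,"dy": -0.005,"dz": 0.129,"twist": 0,"claw": -1}
    - {"dx": -0.0055,"dy": -0.005,"dz": 0.129,"twist": 0,"claw": -1}
    - {"dx": -0.0055,"dy": -0.005,"dz": 0.129,"twist": 0,"claw": -1}
    - {"dx": -0.0055,"dy": -0.005,"dz": 0.11,"twist": 0,"claw": -1}
    - {"dx": -0.0055,"dy": -0.005,"dz": 0.07,"twist": 0,"claw": -1}
    - {"dx": -0.0055,"dy": -0.005,"dz": 0.03,"twist": 0,"claw": -1}
    - {"dx": -0.0055,"dy": -0.005,"dz": -0.01,"twist": 0,"claw": -1}
    - {"dx": -0.0055,"dy": -0.005,"dz": -0.05,"twist": 0,"claw": -1}
    - {"dx": -0.0055,"dy": -0.005,"dz": -0.1,"twist": 0,"claw": -1}

```text
time_s: 24.68
tcp_pos: [0.4871, -0.3985, 0.2427]
eef_rot: [-0.0, 0.672, 0.741, 0.0]
wrist_force: [0.8, -0.4, 0.5]
finger_gap: 0.0854
finger_force: 0.0
```

Call:
drive_tool:
  increments:
    - {"dx": 0.08,"dy": 0,"dz": 0,"twist": 0,"claw": -1}
    - {"dx": 0.08,"dy": 0,"dz": 0,"twist": 0,"claw": -1}
    - {"dx": 0.08,"dy": 0,"dz": 0,"twist": 0,"claw": -1}
    - {"dx": 0.08,"dy": 0,"dz": 0,"twist": 0,"claw": -1}
    - {"dx": 0.08,"dy": 0,"dz": 0,"twist": 0,"claw": -1}
    - {"dx": 0.08,"dy": 0,"dz": 0,"twist": 0,"claw": -1}

```text
time_s: 25.18
tcp_pos: [0.4796, -0.3205, 0.2407]
eef_rot: [0.0, 0.672, 0.74, -0.0]
wrist_force: [0.2, -0.7, 0.3]
finger_gap: 0.0856
finger_force: 0.0
```

```bash
python3 - <<'E'
from h import *
go([.4876,-.3984,.0205],.0985)
c=calibration('wrist');w=get_image('wrist');s=get_image('side')
pk=[(.4686,-.2074),(.475,-.2712),(.4814,-.3348),(.4876,-.3984)]
for p,z in zip(pk,[.078,.066,.062,.078]): print(proj(c,(*p,z)).round(1)); cv2.drawMarker(w,tuple(int(v) for v in proj(c,(*p,z)).round()),(255,0,255),0,8,1)
cv2.imwrite('pics/f.png',np.hstack([cv2.resize(w,(480,360)),cv2.resize(s[150:270,250:360],(320,360))]))
E
```

```text
d [-0.0782  0.0005  0.2203] twist -0.1 t 25.1833 tcp [ 0.4796 -0.3205  0.2407] gap 0.0856 f 0.0 [ 0.2 -0.7  0.3]
[281.6  51.2]
[281.9 130.4]
[282.1 197.3]
[282.2 264.3]
```

View pics/f.png

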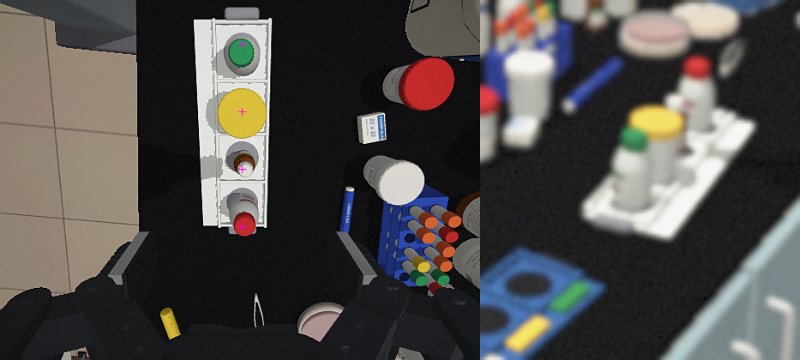

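Everything sits in the right order. Green's cap is a few mm off its mark, so I'll check numerically and with one overlay that it's upright.

```bash
python3 - <<'E'
from h import *
c=calibration('wrist');w=get_image('wrist');cs=calibration('side');s=get_image('side')
def gm(i):
    h=cv2.cvtColor(i,cv2.COLOR_BGR2HSV);return ((h[...,0]>45)&(h[...,0]<85)&(h[...,1]>90)&(h[...,2]>40)).astype(np.uint8)
m=gm(w)[30:110,240:330];u=np.argwhere(m).mean(0)[::-1]+[240,30]
p=hit(c,u,.075);print(u,p.round(4))
k=5;W=cv2.resize(w[20:140,240:330],None,fx=k,fy=k,interpolation=2);t=np.linspace(0,6.283,60)
S=cv2.resize(s[180:230,275:325],(500,600),interpolation=2)[:, :350]
for z,r in [(.004,.019),(.049,.019),(.078,.0125)]:
    q=np.array([proj(c,(p[0]+r*np.cos(a),p[1]+r*np.sin(a),z)) for a in t]);cv2.polylines(W,[((q-[240,20])*k+k/2).astype(np.int32)],True,(255,0,255),1)
    q=np.array([proj(cs,(p[0]+r*np.cos(a),p[1]+r*np.sin(a),z)) for a in t]);cv2.polylines(S,[((q-[275,180])*[10,12]).astype(np.int32)],True,(255,0,255),1)
cv2.imwrite('pics/chk.png',np.hstack([W,S])[:600,:800])
E
```

```text
[280.91803279  61.4035309 ] [ 0.4688 -0.2146  0.075 ]
```

View pics/chk.png

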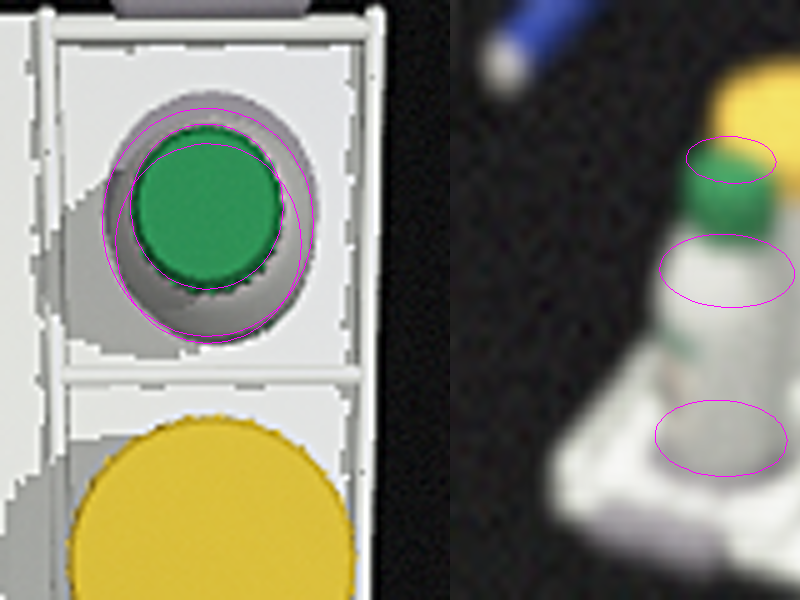

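The overlay matches an upright bottle about 7 mm off centre along the row, within the 18 mm tolerance. The gripper is clear of everything, so I'm handing in.

```bash
python3 -c "
from cell import manip
print(manip.hand_in())"
```

```text
the job is handed in; nothing more can be done
None
```

The job is handed in at about 25 s: green, yellow cup, amber and red stand left to right in the white rack, reversing the blue row, all upright with the gripper clear; no verdict was returned.

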